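# Shift the suction unit's lever across its H gate into slot three

## Robot

A 7-joint arm with a two-finger parallel gripper is mounted at the origin on a cart in front of the work surface, level with it; the furniture and walls round the work are solid. World frame = base frame: x ahead of the robot, y to its left, z up, the work surface at z = 0. Lengths are in m, angles in rad, forces in N, time in s.
With the tool pointing down it reaches from about 0.4 to 0.9 m from the base axis. Payload 5.6 kg.
Tool frame: the origin (TCP) lies midway between the tips of the shut fingers; the grasp point (between the pads) lies 19 mm behind it; z points along the fingers, y is the line along which they close (so a half turn about z gives the same grasp; the last joint's range is limited). The gripper opens to 92 mm and grips with 3 to 60 N. Pads are 20 mm wide; open, the fingers measure 128 mm over their backs; the gripper's body (75 mm by 189 mm) begins 69 mm behind the grasp point.
Start: joints at [1.135, 0.468, -0.012, 1.603, 0.006, 1.071, -0.056], TCP at [0.249, -0.601, 0.215] pointing down, gripper open.
Joint ranges: [-2.53, 2.53], [-0.31, 2.02], [-1.57, 1.55], [0.28, 2.44], [-1.29, 4.43], [0.15, 1.84], [-2.92, 2.92]. Speed limits (rad/s): [2.57, 2.57, 3.14, 3.14, 3.14, 3.14, 3.14].

## Interface

Orientations are given as a unit quaternion [x, y, z, w].
In Python, from station import get_state, read_camera, sign_off gives the robot as it stands.
- The arm moves only by the shell command python3 -m pendant 'ROWS' [FORCE]. ROWS is JSON, a list that holds one entry, the list of rows, each a list of 7 numbers: the turn, a rotation vector about the world's x, y, z in degrees, then the shift along the world's x, y, z in cm, then the closure, from 0 (fully open) to 1 (shut). A call has 1 to 5 rows; each row is the pose to reach, as a shift and turn from the pose commanded when the call began; what a row does not reach only later rows make up. A row lasts 1/8 s, in which the tool goes at most 62.5 mm and 10.7 degrees, less where a joint would pass 70% of its speed; a pose out of reach is approached as far as the arm can. A call with a gripper value outside its range is refused whole. The fingers move at their own pace and stop on an object; FORCE is the grip in N (left out, the last holds). Time passes only in rows, so rows that repeat a pose let the fingers close. It gives the time, the measured TCP pose, the force, the opening and the grip force at its end, in the units of the state.
- get_state(): the state, without advancing time (a new reading comes with each control period).
- read_camera(name): name is "side" or "top" or "wrist"; returns a dict with "frame" (480x640x3 uint8, red, green, blue), "mtx" (3x3 intrinsics, pixels), "xyz" and "rotation" of the camera in the world. Camera axes: x right, y down, z forward; pixel columns grow to the right and rows downward; lengths in m; the calibration is good to about 2 mm. The wrist camera is an equidistant fisheye: a pixel r from the principal point sees the ray r / f radians off the axis. A picture is of the moment at which its call begins. There is no depth.
- sign_off(): hands the job in; it is judged then, once.
The state is a dict: "time": time; "joint_positions": joint angles; "dq": joint speeds; "effort": joint torques, N m; "position": TCP position; "ee_rot": TCP orientation; "wrist_force": force on the tool from outside, world axes, zero at the start; "ft_torque": the same for the moment, N m; "grip_width": opening from 0.0 (shut) to 1.0 (fully open); "gripper_force": force on a finger pad.
Only numpy, scipy, OpenCV 4.12 (cv2) and the standard library are available. Lean on these libraries where they do the work, as an engineer would, in place of code of your own. Each camera call takes 0.05 s, during which the arm holds its last target. There are 200 camera calls.

## Task

The lever on the suction unit stands in the left-hand lane of its H-shaped gate. Push it with the fingertips, without gripping the knob or forcing it: along its lane to the cross channel, across to the right, then forward (away from you) fully home into slot three, never letting it slip back into slot four. Leave the bottle, vial and jar beside the unit as they stand, and finish clear of the lever.

Things in the scene. Friction and masses are not known exactly. Their poses are not given: they have to be found in the camera images.
- suction_unit: White table-top suction unit fixed on the worktop, 170 mm (x) x 150 mm (y) x 95 mm high, round gauge on the face towards the robot, steel gate plate on top. Origin: centre of its underside; x forward (away from the robot at yaw 0), y left, z up. May be turned up to 0.35 rad.
- gate_centre (a point): Centre of the H gate on the plate's top face, 95 mm above the worktop; axes as the unit's. Lanes along x at y = +22 and -22 mm, from x = -38 to +38 mm, joined by a cross channel along y at x = 0; all 18 mm wide. Raised dots outside each slot give its number: 1 forward left, 2 back left, 3 forward right, 4 back right.
- lever_knob: Black square knob, 30 mm face to face, 40 mm tall, on a 10 mm steel rod. Origin: its centre, 150 mm up the lever from the pivot, which lies 10 mm above the unit's origin. Upright, its underside is at z = 140 mm. z along the lever, x and y as the unit's when upright. In a lane its centre is 31 to 44 mm beside the gate's centre, at a slot's end about 53 mm forward or back.
- fore (a joint): Lever's fore-and-aft tilt, rad: 0 upright (in line with the cross channel), positive forward. The ends of the slots stop it at about +-0.36. It can leave the lane sideways only between about -0.04 and +0.04. It stays where it is left; moving it takes about 2 to 3 N at the knob.
- side (a joint): Lever's sideways tilt, rad: 0 upright, positive to the right. About -0.26 in the left lane, +0.26 in the right lane; with play from 0.22 to 0.30 either side. Same stiffness, stays where it is left.
- pad_near: Flat black pad forming the face of the knob towards the robot (its -x face), 22 mm wide, 34 mm tall; origin at its centre, 13.5 mm from the knob's centre; outer face 1.5 mm farther out.
- pad_far: Flat black pad forming the face of the knob away from the robot (its +x face), 22 mm wide, 34 mm tall; origin at its centre, 13.5 mm from the knob's centre; outer face 1.5 mm farther out.
- pad_left: Flat black pad forming the left face of the knob (+y), 22 mm wide, 34 mm tall; origin at its centre, 13.5 mm from the knob's centre; outer face 1.5 mm farther out.
- pad_right: Flat black pad forming the right face of the knob (-y), 22 mm wide, 34 mm tall; origin at its centre, 13.5 mm from the knob's centre; outer face 1.5 mm farther out.
- tall_bottle: Bystander: tall dark medicine bottle, 49 mm wide, 143 mm tall, standing loose beside the unit. Origin: centre of its underside.
- small_vial: Bystander: small clear vial with dark cap, 29 mm wide, 74 mm tall, standing loose beside the unit. Origin: centre of its underside.
- blue_jar: Bystander: blue ointment jar, 36 mm wide, 53 mm tall, standing loose beside the unit. Origin: centre of its underside.

How it is judged:
On the way:
1. the lever passes through the middle of the cross channel (value of joint side between -0.12 and 0.12 rad and value of joint fore between -0.1 and 0.1 rad), for 0.05 s.
At the end, for the whole second after the job is handed in: The lever rests in slot three (forward right): fore above 0.31 rad (its stop is near 0.36), side above 0.2 rad, at rest (value of joint fore above 0.31 rad and value of joint side above 0.2 rad and velocity of joint fore between -0.05 and 0.05 rad/s); the robot touches nothing.
It fails at once if the lever slips into slot four (value of joint side above 0.15 rad and value of joint fore below -0.15 rad).
It fails at once if the knob is gripped (opposite faces pressed at once) ((contact force between the fingers and pad_near above 1 N and contact force between the fingers and pad_far above 1 N) or (contact force between the fingers and pad_left above 1 N and contact force between the fingers and pad_right above 1 N)).
It fails at once if the lever is forced (more than 45 N from the fingers) (contact force between the fingers and lever_knob above 45 N).
It fails at once if a bystander is moved more than 25 mm, tipped or lifted (distance of any of tall_bottle, small_vial, blue_jar from where it was at the start of the episode above 0.025 m or angle between any of tall_bottle, small_vial, blue_jar's own z axis and vertical above 0.35 rad or height (world z) of any of tall_bottle, small_vial, blue_jar above 0.015 m).
It also fails if it takes over 64 s, if anything falls off the work surface, if the arm or the gripper's body presses on something with over 40 N, if the wrist force passes 120 N, or if a joint passes its speed limit or range.

## Working session

There is one attempt and no reset: what is moved stays moved. The work goes in short steps, Python scripts to look and compute and a shell command to move; the robot and the scene stay as the last step left them, time stands still between calls to the robot, and variables do not carry over. Pictures are saved under pics/ and viewed, at most 10 in all, crops included, and the job is handed in when it is done.

```bash
mkdir -p pics; cat > h.py <<'E'
import numpy as np,cv2
from station import get_state,read_camera
def snap(n,f):
    c=read_camera(n); cv2.imwrite('pics/'+f,c['frame'][:,:,::-1]); return c
def ray(c,u,v):
    K=np.array(c['mtx']);d=np.array(c['rotation'])@np.array([(u-K[0,2])/K[0,0],(v-K[1,2])/K[1,1],1]);return np.array(c['xyz']),d
def plane(c,u,v,z):
    o,d=ray(c,u,v);return o+d*(z-o[2])/d[2]
def tri(c1,p1,c2,p2):
    o,d=ray(c1,*p1);q,e=ray(c2,*p2);s=np.linalg.lstsq(np.c_[d,-e],q-o,rcond=None)[0]
    a,b=o+s[0]*d,q+s[1]*e;return (a+b)/2,np.linalg.norm(a-b)
E
python3 - <<'E'
from h import *
for n in('top','side'):
    c=snap(n,n+'0.png');print(n,c['mtx'],c['xyz'],c['rotation'])
s=get_state();print(s['time'],s['position'],s['ee_rot'],s['wrist_force'],s['grip_width'])
E
```

```text
top [[511.3403211    0.         318.25904092]
 [  0.         511.3403211  246.68064192]
 [  0.           0.           1.        ]] [0.40030167 0.04183823 0.95581519] [-0.69688778  0.70870055 -0.07943628  0.07603168]
side [[510.22692989   0.         316.44807499]
 [  0.         510.22692989 239.3724889 ]
 [  0.           0.           1.        ]] [0.42312443 0.91841738 0.5580428 ] [-0.08715395  0.84835866 -0.52032694  0.04417752]
0.1 [ 0.24854492 -0.60003935  0.21375113] [ 9.80781515e-01  1.95107653e-01 -2.03420033e-04 -7.63311281e-04] [ 0.95662098 -0.42437539 -1.00725805] 0.9993628506973725
```

View pics/top0.png

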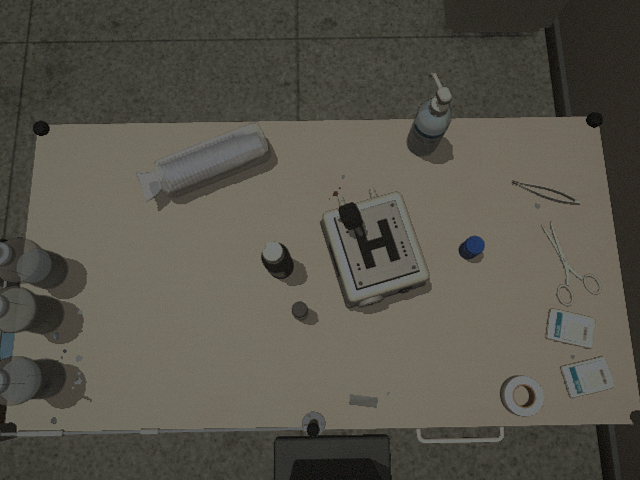

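View pics/side0.png

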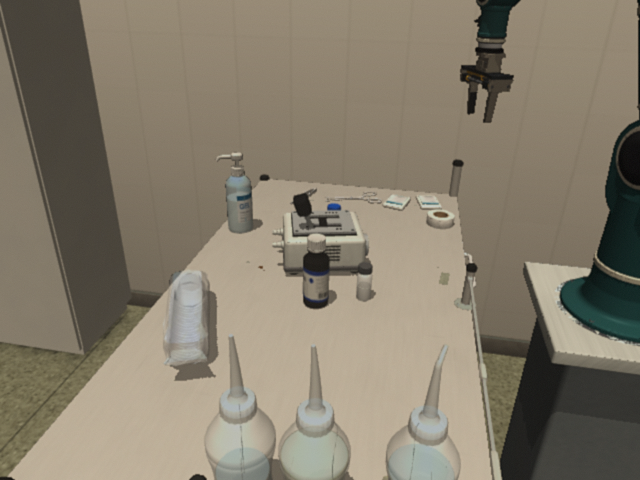

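The top view shows the unit at about (375,248), the H gate at about (378,243), and the knob forward-left at about (351,215), so the lever is in slot one. The bottle (277,260) and vial (300,311) stand on the left and the jar (472,247) on the right. The side view shows the knob at (303,205).

```bash
sed -i "s/np.array(c\['rotation'\])@/R.from_quat(c['rotation']).as_matrix()@/; 1a from scipy.spatial.transform import Rotation as R" h.py
python3 - <<'E'
from h import *
c=read_camera('top');d=read_camera('side')
f=c['frame'][180:315,310:445,::-1];a=cv2.resize(f,None,fx=4.4,fy=4.4,interpolation=cv2.INTER_CUBIC)
g=np.clip(a.astype(float)*1.5,0,255).astype(np.uint8)
cv2.imwrite('pics/crop1.png',g)
print('gate',plane(c,378,243,.095),'bottle',plane(c,273,250,.143),'vial',plane(c,300,308,.074),'jar',plane(c,474,244,.053))
print('knob',tri(c,(351,215),d,(303,205)))
E
```

```text
gate [ 0.59785429 -0.06736753  0.095     ] bottle [0.577971   0.11000642 0.143     ] vial [0.49013618 0.06912377 0.074     ] jar [ 0.60276864 -0.24671631  0.053     ]
knob (array([ 0.63167704, -0.01852025,  0.14722001]), np.float64(0.004119965730598818))
```

View pics/crop1.png

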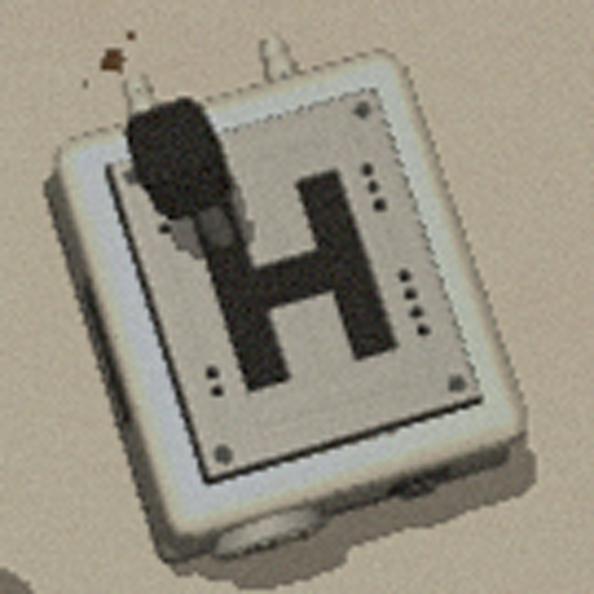

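The crop shows the H clearly. The right lane's ends are at crop pixels (320,178) and (375,353), the left lane's back end is at (268,385), and the knob is forward-left in slot one.

```bash
cat > u.py <<'E'
from h import *
import json
try: G=json.load(open('g.json'));g=np.array(G['g']);yaw=G['yaw']
except Exception: pass
def U(x,y): # unit mm -> world m
    c,s=np.cos(yaw),np.sin(yaw);return g+np.array([c*x-s*y,s*x+c*y])/1000
def inv(p):
    c,s=np.cos(yaw),np.sin(yaw);d=(np.array(p)[:2]-g)*1000;return np.array([c*d[0]+s*d[1],-s*d[0]+c*d[1]])
def st():
    s=get_state();e=R.from_quat(s['ee_rot']).as_matrix();print(round(s['time'],2),'pos',s['position'],'unit',inv(s['position']).round(1),'psi',np.degrees(np.arctan2(e[1,0],e[0,0])).round(2),'F',np.round(s['wrist_force'],1),'w',s['grip_width'])
E
python3 - <<'E'
from h import *
import json
c=read_camera('top')
P=lambda u,v:plane(c,310+u/4.4,180+v/4.4,.095)[:2]
rf,rb,lb=P(320,178),P(375,353),P(268,385)
f=rf-rb;l=lb-rb;yaw=np.arctan2(f[1],f[0]);print('lens',np.linalg.norm(f),np.linalg.norm(l),'yaw',yaw,np.arctan2(-l[0],l[1]))
yaw=(yaw+np.arctan2(-l[0],l[1]))/2
g=(rf+rb)/2+l/2;json.dump(dict(g=g.tolist(),yaw=yaw),open('g.json','w'))
from u import *
print('g',g,yaw,np.degrees(yaw));st()
for x,y in((110,36),(95,36),(25,36),(0,80),(0,-4),(-60,-36),(-35,-36)):print((x,y),U(x,y))
for n,p in dict(knob=(.632,-.0185),bot=(.578,.110),vial=(.49,.069),jar=(.603,-.247)).items():print(n,inv(p))
E
```

```text
lens 0.07336841626208683 0.04389816660101145 yaw 0.25195504999764484 0.2762346304072058
g [ 0.59658553 -0.06537512] 0.26409484020242535 15.131519734780872
0.25 pos [ 0.24865819 -0.60030087  0.21415067] unit [-475.5 -425.6] psi 22.5 F [-0.3 -0.6 -0.1] w 1.0005323597101403
(110, 36) [ 0.69337446 -0.00190935]
(95, 36) [ 0.67889452 -0.00582488]
(25, 36) [ 0.61132148 -0.02409738]
(0, 80) [0.57570269 0.01185122]
(0, -4) [ 0.59762968 -0.06923643]
(-60, -36) [ 0.54806307 -0.1157891 ]
(-35, -36) [ 0.57219629 -0.10926321]
knob [46.42269058 36.00548051]
bot [ 27.83798947 174.14620182]
vial [-67.81343747 157.53883827]
jar [ -41.21848965 -177.00220368]
```

```bash
python3 -m pendant '[[[0,0,-1.5,1.5,2,4,1],[0,0,-3,4.5,6,8,1],[0,0,-4.5,7.5,10,10,1],[0,0,-6,10.5,14.3,10,1],[0,0,-7.4,13.5,18.4,10,1]]]' 20; python3 -m pendant '[[[0,0,0,3,4.1,0,1],[0,0,0,6,8.2,0,1],[0,0,0,9,12.3,0,1],[0,0,0,12,16.4,0,1],[0,0,0,15,20.6,0,1]]]'; python3 -m pendant '[[[0,0,0,3,4.1,0,1],[0,0,0,6,8.2,0,1],[0,0,0,9,12.3,0,1],[0,0,0,12,16.4,0,1],[0,0,0,15,20.6,0,1]]]';python3 -c "
from u import *
st();snap('top','top2.png')"
```

```text
time: 0.88
position: [0.3846, -0.415, 0.3151]
ee_rot: [0.991, 0.131, 0.0, 0.0]
wrist_force: [-0.2, 0.5, 0.2]
grip_width: 0.48
gripper_force: 0.0
time: 1.5
position: [0.5345, -0.2092, 0.3147]
ee_rot: [0.991, 0.131, 0.0, 0.0]
wrist_force: [0.3, -1.0, -0.5]
grip_width: 0.005
gripper_force: 0.0
time: 2.12
position: [0.6845, -0.0035, 0.3145]
ee_rot: [0.991, 0.131, -0.0, 0.0]
wrist_force: [-0.0, -0.3, 0.6]
grip_width: 0.007
gripper_force: 0.0
2.12 pos [ 0.68453744 -0.00348455  0.31445475] unit [101.1  36.8] psi 15.07 F [-0.  -0.3  0.6] w 0.00731744973500237
```

```bash
python3 -m pendant '[[[0,0,0,0,0,-4,1],[0,0,0,0,0,-8,1],[0,0,0,0,0,-12,1],[0,0,0,0,0,-15,1],[0,0,0,0,0,-17,1]]]';python3 -c "
from u import *
st();c=read_camera('side');cv2.imwrite('pics/s3.png',cv2.resize(c['frame'][130:300,220:420,::-1],None,fx=3.5,fy=3.5))"
```

```text
time: 2.8
position: [0.683, -0.0048, 0.1428]
ee_rot: [0.991, 0.131, -0.001, -0.0]
wrist_force: [0.3, -0.3, -0.2]
grip_width: 0.004
gripper_force: 0.0
2.8 pos [ 0.68299037 -0.00481326  0.14276567] unit [99.2 35.9] psi 15.09 F [ 0.3 -0.3 -0.2] w 0.0035446304952699214
```

View pics/s3.png

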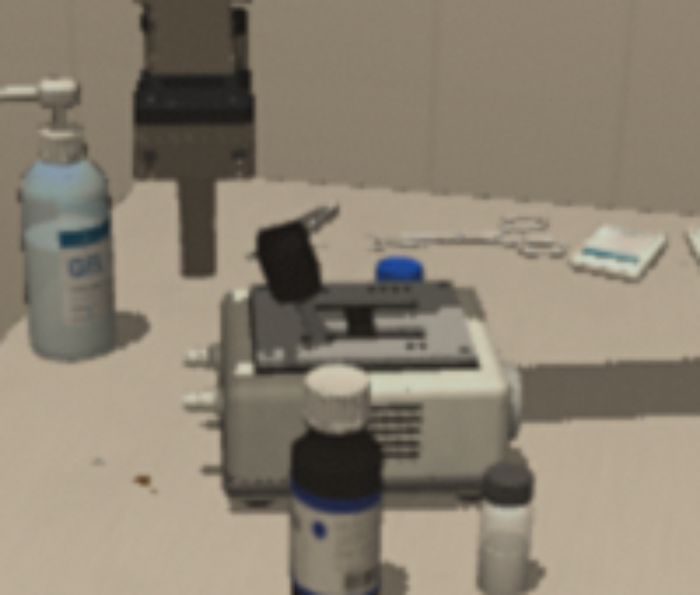

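The finger stands beyond the knob on its far side, at about (197,270) in the crop, with a gap to the knob at (290,262). I'll push it back along the lane.

```bash
python3 -m pendant '[[[0,0,0,-0.7,-0.19,0,1],[0,0,0,-1.4,-0.38,0,1],[0,0,0,-2.1,-0.57,0,1],[0,0,0,-2.8,-0.76,0,1],[0,0,0,-3.4,-0.92,0,1]]]';python3 -m pendant '[[[0,0,0,-0.7,-0.19,0,1],[0,0,0,-1.4,-0.38,0,1],[0,0,0,-2.1,-0.57,0,1],[0,0,0,-2.8,-0.76,0,1],[0,0,0,-3.2,-0.86,0,1]]]';python3 -c "
from u import *
st()"
```

```text
time: 3.48
position: [0.6509, -0.0133, 0.1461]
ee_rot: [0.991, 0.132, 0.002, 0.0]
wrist_force: [3.3, 1.6, 2.4]
grip_width: 0.005
gripper_force: 1.6
time: 4.1
position: [0.617, -0.0226, 0.1444]
ee_rot: [0.991, 0.131, -0.0, 0.0]
wrist_force: [2.2, 0.5, 1.7]
grip_width: 0.007
gripper_force: 1.1
4.1 pos [ 0.61700067 -0.02261989  0.14437796] unit [30.9 35.9] psi 15.09 F [2.2 0.5 1.7] w 0.007110640186849404
```

```bash
python3 -m pendant '[[[0,0,0,-0.3,-0.08,0,1],[0,0,0,-0.54,-0.15,0,1],[0,0,0,-0.54,-0.15,0,1]]]';python3 -c "
from u import *
st()"; python3 -m pendant '[[[0,0,0,1.5,0.4,0,1],[0,0,0,3.5,0.9,0,1],[0,0,0,3.5,2.5,2,1],[0,0,0,3.5,5.5,5,1],[0,0,0,2.0,10,5,1]]]'; python3 -c "
from u import *
st();c=read_camera('top');d=read_camera('side')
r=lambda f,a,b,e,g:cv2.resize(f[a:b,e:g,::-1],(400,400),interpolation=cv2.INTER_CUBIC)
cv2.imwrite('pics/p4.png',np.hstack([r(c['frame'],180,300,315,435),r(d['frame'],160,280,260,380)]))"
```

```text
time: 4.47
position: [0.6122, -0.0239, 0.1445]
ee_rot: [0.991, 0.131, -0.0, 0.0]
wrist_force: [1.4, 1.6, 0.9]
grip_width: 0.005
gripper_force: 0.9
4.47 pos [ 0.61221875 -0.02388605  0.14452572] unit [25.9 36. ] psi 15.1 F [1.4 1.6 0.9] w 0.00452527900383455
time: 5.1
position: [0.6335, 0.0767, 0.198]
ee_rot: [0.991, 0.13, 0.002, 0.0]
wrist_force: [0.7, 0.3, -0.2]
grip_width: 0.004
gripper_force: 0.0
5.1 pos [0.6335215  0.07671909 0.1980155 ] unit [ 72.7 127.5] psi 14.97 F [ 0.7  0.3 -0.2] w 0.003714870086826658
```

View pics/p4.png

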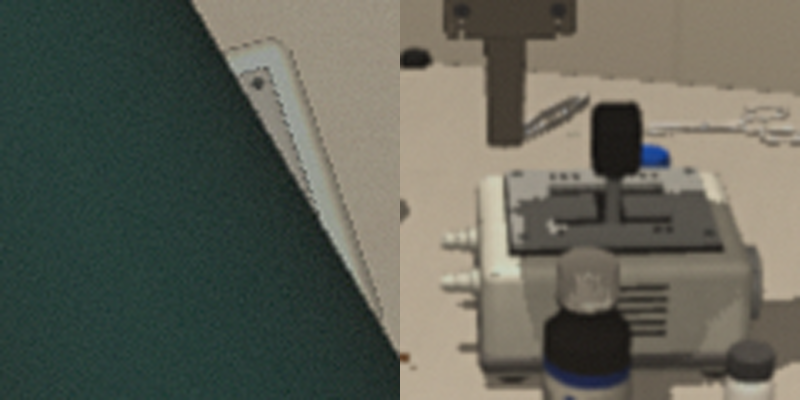

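The side view shows the lever almost upright, rod at about (613,200) in line with the cross channel and knob centre at about (617,138). The arm hides the top view.

```bash
python3 -c "
from u import *
d=read_camera('side')
k=d['frame'][188:214,312:340].max(2)
m=(k<45).astype(np.uint8);n,l,s,ce=cv2.connectedComponentsWithStats(m);i=1+s[1:,4].argmax();print(s[i],ce[i])
u,v=ce[i]+[312,188]
for z in(.15,.155,.16):print(inv(plane(d,u,v,z)))
o,e=ray(d,u,v);a=inv(o);b=inv(o+e);t=(39-a[1])/(b[1]-a[1]);print('at y=39',a+t*(b-a),o[2]+t*e[2])
print(U(0,85),U(0,75),U(0,-6))"
```

```text
[  6   3  14  23 282] [12.4787234  13.74113475]
[-0.41468741 28.63753561]
[ 0.68535019 40.47851876]
[ 1.78538779 52.31950191]
at y=39 [ 0.54799452 39.        ] 0.1543756773642293
[0.57439751 0.01667786] [0.57700786 0.00702457] [ 0.59815175 -0.07116709]
```

Back-projected at y = 39 mm the knob is at x = +0.5 mm and z = 154 mm, as it should be for fore ≈ 0. Next I go to its left side.

```bash
python3 -m pendant '[[[0,0,0,-3,-2.5,0,1],[0,0,0,-6.2,-5,0,1],[0,0,0,-6.2,-5,-2,1],[0,0,0,-6.2,-5,-5.3,1],[0,0,0,-6.2,-5,-5.3,1]]]';python3 -c "
from u import *
st()"; python3 -m pendant '[[[0,0,0,0.3,-1.1,0,1],[0,0,0,0.55,-2.05,0,1],[0,0,0,0.8,-3,0,1],[0,0,0,1.05,-3.9,0,1],[0,0,0,1.3,-4.8,0,1]]]';python3 -c "
from u import *
st()"
```

```text
time: 5.88
position: [0.5681, 0.025, 0.1399]
ee_rot: [0.991, 0.131, -0.003, 0.0]
wrist_force: [-0.1, -0.3, 0.3]
grip_width: 0.004
gripper_force: 0.0
5.88 pos [0.56807098 0.02497565 0.13992993] unit [-3.9 94.7] psi 15.04 F [-0.1 -0.3  0.3] w 0.003891659783949647
time: 6.5
position: [0.5838, -0.0221, 0.142]
ee_rot: [0.991, 0.132, 0.0, -0.0]
wrist_force: [-0.5, 2.1, 2.8]
grip_width: 0.006
gripper_force: 1.5
6.5 pos [ 0.58375378 -0.02206197  0.14196954] unit [-1.1 45.2] psi 15.12 F [-0.5  2.1  2.8] w 0.006280216254808479
```

```bash
python3 -m pendant '[[[0,0,0,0.25,-0.95,0,1],[0,0,0,0.5,-1.9,0,1],[0,0,0,0.75,-2.8,0,1],[0,0,0,1.0,-3.7,0,1],[0,0,0,1.15,-4.3,0,1]]]';python3 -c "
from u import *
st()
d=read_camera('side');cv2.imwrite('pics/s5.png',cv2.resize(d['frame'][150:290,250:410,::-1],None,fx=4,fy=4))"
```

```text
time: 7.12
position: [0.5947, -0.0655, 0.1411]
ee_rot: [0.991, 0.131, -0.0, -0.0]
wrist_force: [0.0, 2.8, -1.1]
grip_width: 0.005
gripper_force: 1.1
7.12 pos [ 0.59473519 -0.06545772  0.14112466] unit [-1.8  0.4] psi 15.08 F [ 0.   2.8 -1.1] w 0.004608770077031384
```

View pics/s5.png

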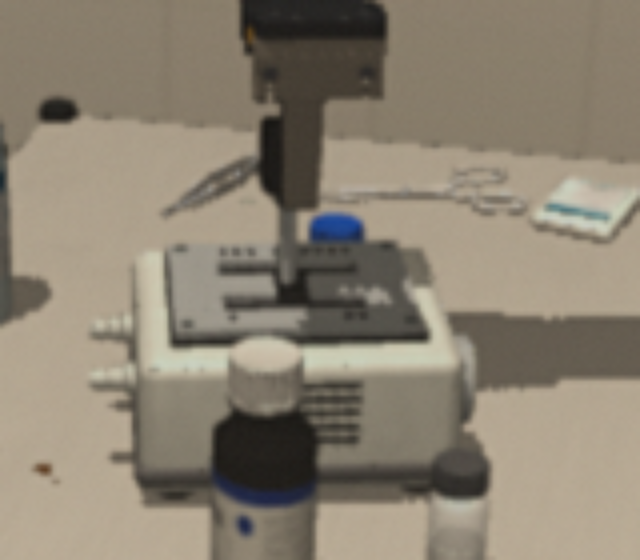

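The knob is behind the finger at about (272,155) and the rod at (288,245) is near the right lane. I'll push on in small steps until resistance rises.

```bash
python3 -m pendant '[[[0,0,0,0.08,-0.3,0,1],[0,0,0,0.08,-0.3,0,1]]]' |grep -E 'pos|force'; python3 -m pendant '[[[0,0,0,0.07,-0.25,0,1],[0,0,0,0.07,-0.25,0,1]]]'|grep -E 'pos|force';python3 -c "
from u import *
st()"
```

```text
position: [0.5954, -0.068, 0.1414]
wrist_force: [0.6, 1.9, -0.4]
gripper_force: 0.7
position: [0.5962, -0.0705, 0.1415]
wrist_force: [-0.1, 1.9, -0.4]
gripper_force: 0.8
7.67 pos [ 0.59618978 -0.07048555  0.14151515] unit [-1.7 -4.8] psi 15.1 F [-0.1  1.9 -0.4] w 0.0037811659743782608
```

```bash
python3 -m pendant '[[[0,0,0,0.05,-0.2,0,1],[0,0,0,0.05,-0.2,0,1]]]'|grep -E 'pos|force'; python3 -m pendant '[[[0,0,0,0.05,-0.15,0,1],[0,0,0,0.05,-0.15,0,1]]]'|grep -E 'pos|force';python3 -c "
from u import *
st();print(U(-60,-40),U(-75,-10))"
```

```text
position: [0.5968, -0.0725, 0.1416]
wrist_force: [-1.1, 1.8, -1.0]
gripper_force: 0.8
position: [0.5974, -0.074, 0.1416]
wrist_force: [0.6, 2.0, -1.0]
gripper_force: 0.8
8.18 pos [ 0.59737098 -0.07402384  0.14157385] unit [-1.5 -8.6] psi 15.09 F [ 0.6  2.  -1. ] w 0.0028502357904918022
[ 0.54910721 -0.11965042] [ 0.5267962  -0.09460608]
```

```bash
python3 -m pendant '[[[0,0,0,-0.5,1.9,0,1],[0,0,0,-0.5,1.9,3,1],[0,0,0,-0.5,1.9,7,1],[0,0,0,-4,1.5,7,1],[0,0,0,-8,1,7,1]]]'|grep -E 'pos|force'; python3 -m pendant '[[[0,0,0,-3,-2,0,1],[0,0,0,-5,-4.5,0,1],[0,0,0,-5,-4.5,0,1]]]'|grep -E 'pos|force';python3 -c "
from u import *
st()
c=read_camera('top');d=read_camera('side')
r=lambda f,a,b,e,g:cv2.resize(f[a:b,e:g,::-1],(400,400),interpolation=cv2.INTER_CUBIC)
cv2.imwrite('pics/p6.png',np.hstack([r(c['frame'],180,300,315,435),r(d['frame'],160,280,260,380)]))"
```

```text
position: [0.517, -0.0629, 0.2123]
wrist_force: [0.1, -1.3, -0.3]
gripper_force: 0.0
position: [0.4663, -0.1101, 0.2121]
wrist_force: [-0.5, 0.6, 0.8]
gripper_force: 0.0
9.18 pos [ 0.46627894 -0.11008361  0.21206479] unit [-137.5   -9.1] psi 14.93 F [-0.5  0.6  0.8] w 0.0057624283194394905
```

View pics/p6.png

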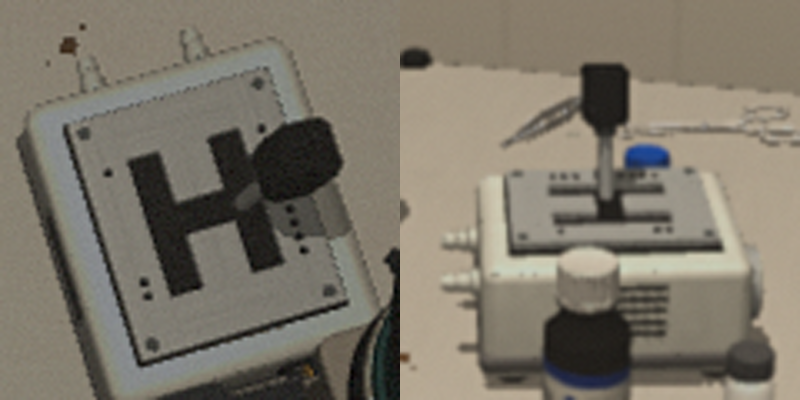

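The top view shows the knob out to the right at about (297,160), with the rod in the right lane by the cross channel. The side view shows the knob at (605,98).

```bash
python3 -c "
from u import *
c=read_camera('top');d=read_camera('side')
p,e=tri(c,(315+297*.3,180+158*.3),d,(260+205*.3,160+98*.3));print(inv(p),p[2],e)
for y in(-35,-39,-43): 
  o,e=ray(d,260+205*.3,160+98*.3);a=inv(o);b=inv(o+e);t=(y-a[1])/(b[1]-a[1]);print(a+t*(b-a),o[2]+t*e[2])
print(U(-55,-38),U(0,-38))"
```

```text
[  1.82142474 -40.52380854] 0.15044545368749132 0.0030514870741072462
[  0.81592419 -35.        ] 0.15215296534899003
[  0.47205994 -39.        ] 0.15057663770364293
[  0.12819569 -43.        ] 0.14900031005829573
[ 0.55341178 -0.11641458] [ 0.60650489 -0.10205762]
```

```bash
python3 -m pendant '[[[0,0,0,5,-0.3,0,1],[0,0,0,9,-0.5,0,1],[0,0,0,9,-0.5,-3,1],[0,0,0,9,-0.5,-7,1],[0,0,0,9,-0.5,-7,1]]]'|grep -E 'pos|force'; python3 -c "
from u import *
st()";python3 -m pendant '[[[0,0,0,0.8,0.22,0,1],[0,0,0,1.6,0.43,0,1],[0,0,0,2.4,0.65,0,1],[0,0,0,3.2,0.87,0,1],[0,0,0,4,1.08,0,1]]]'|grep -E 'pos|force'; python3 -c "
from u import *
st()"
```

```text
position: [0.5556, -0.1123, 0.1387]
wrist_force: [0.4, 0.1, 0.3]
gripper_force: 0.0
10.0 pos [ 0.55561633 -0.11230808  0.1386554 ] unit [-51.8 -34.6] psi 15.2 F [0.4 0.1 0.3] w 0.005639683600621351
position: [0.5975, -0.1033, 0.1419]
wrist_force: [-1.7, -0.8, 2.5]
gripper_force: 1.4
10.62 pos [ 0.59746449 -0.10328449  0.14185291] unit [ -9.  -36.8] psi 15.08 F [-1.7 -0.8  2.5] w 0.002573137855570929
```

Moving the lever. From x = -9, I'll push to about +18 and then feel for the stop.

```bash
python3 -m pendant '[[[0,0,0,0.7,0.19,0,1],[0,0,0,1.4,0.38,0,1],[0,0,0,2,0.54,0,1],[0,0,0,2.6,0.7,0,1],[0,0,0,2.6,0.7,0,1]]]'|grep -E 'pos|force'; python3 -m pendant '[[[0,0,0,0.3,0.08,0,1],[0,0,0,0.3,0.08,0,1]]]'|grep -E 'pos|force'; python3 -c "
from u import *
st()"
```

```text
position: [0.6238, -0.0957, 0.1413]
wrist_force: [-1.6, 0.3, -1.2]
gripper_force: 0.6
position: [0.6265, -0.0952, 0.1416]
wrist_force: [-1.9, 0.1, -0.6]
gripper_force: 0.7
11.5 pos [ 0.62649604 -0.09518611  0.14163687] unit [ 21.1 -36.6] psi 15.1 F [-1.9  0.1 -0.6] w -4.7916019584356536e-05
```

```bash
for i in 1; do python3 -m pendant '[[[0,0,0,0.2,0.05,0,1],[0,0,0,0.2,0.05,0,1]]]'|grep -E 'pos|force'; python3 -m pendant '[[[0,0,0,0.2,0.05,0,1],[0,0,0,0.2,0.05,0,1]]]'|grep -E 'pos|force'; done; python3 -c "
from u import *
st()"
```

```text
position: [0.6285, -0.0947, 0.1417]
wrist_force: [-2.4, -0.6, -1.2]
gripper_force: 0.8
position: [0.6306, -0.0942, 0.1417]
wrist_force: [-1.7, -0.8, -1.3]
gripper_force: 0.8
12.0 pos [ 0.63057565 -0.09419826  0.14166639] unit [ 25.3 -36.7] psi 15.1 F [-1.7 -0.8 -1.3] w 0.0010046535169595792
```

```bash
python3 -m pendant '[[[0,0,0,0.2,0.05,0,1],[0,0,0,0.2,0.05,0,1]]]'|grep -E 'pos|force'; python3 -m pendant '[[[0,0,0,0.15,0.04,0,1],[0,0,0,0.15,0.04,0,1]]]'|grep -E 'pos|force';  python3 -c "
from u import *
st();d=read_camera('side')
k=d['frame'][160:230,280:350,:].max(2)
cv2.imwrite('pics/s7.png',cv2.resize(d['frame'][150:260,250:410,::-1],None,fx=4,fy=4,interpolation=cv2.INTER_CUBIC))"
```

```text
position: [0.6324, -0.0937, 0.1415]
wrist_force: [-2.6, 0.5, -0.6]
gripper_force: 1.0
position: [0.6332, -0.0935, 0.1413]
wrist_force: [-5.1, -1.9, -0.5]
gripper_force: 2.1
12.5 pos [ 0.63323275 -0.0935329   0.14133731] unit [ 28.  -36.7] psi 15.09 F [-5.1 -1.9 -0.5] w 0.004298004532099129
```

View pics/s7.png

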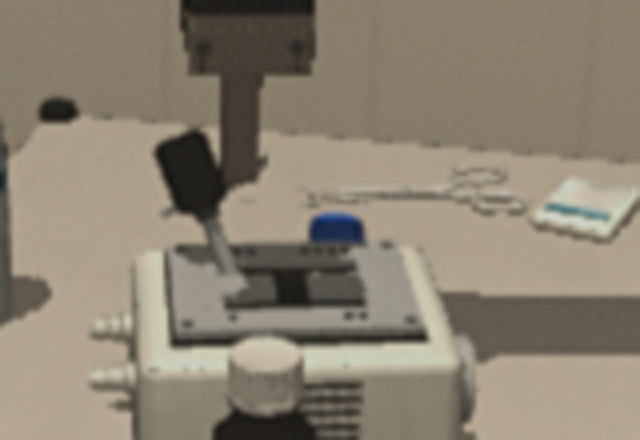

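The lever now leans well forward in the right lane, with the knob at (190,172) and the rod at the lane's forward end near (228,270). The force has risen, so it is at the stop. I'll back off, clear the lever and check.

```bash
python3 -m pendant '[[[0,0,0,-2,-0.5,0,1],[0,0,0,-5,-1.3,0,1],[0,0,0,-5,-1.3,4,1],[0,0,0,-8,-2,9,1],[0,0,0,-13,-4,9,1]]]'|grep -E 'pos|force'; python3 -m pendant '[[[0,0,0,-4,-4,0,1],[0,0,0,-6,-8,0,1],[0,0,0,-6,-8,0,1],[0,0,0,-6,-8,0,1]]]'|grep -E 'pos|force'; python3 -c "
from u import *
st()
c=read_camera('top');d=read_camera('side')
r=lambda f,a,b,e,g:cv2.resize(f[a:b,e:g,::-1],(400,400),interpolation=cv2.INTER_CUBIC)
cv2.imwrite('pics/p8.png',np.hstack([r(c['frame'],180,300,315,435),r(d['frame'],160,280,260,380)]))"
```

```text
position: [0.5084, -0.1326, 0.2364]
wrist_force: [-0.4, -1.3, -0.9]
gripper_force: 0.0
position: [0.4454, -0.2128, 0.2323]
wrist_force: [0.3, -0.2, -1.1]
gripper_force: 0.0
13.68 pos [ 0.44540163 -0.21283997  0.23231533] unit [-184.4 -102.9] psi 15.14 F [ 0.3 -0.2 -1.1] w 0.004971278722419399
```

View pics/p8.png

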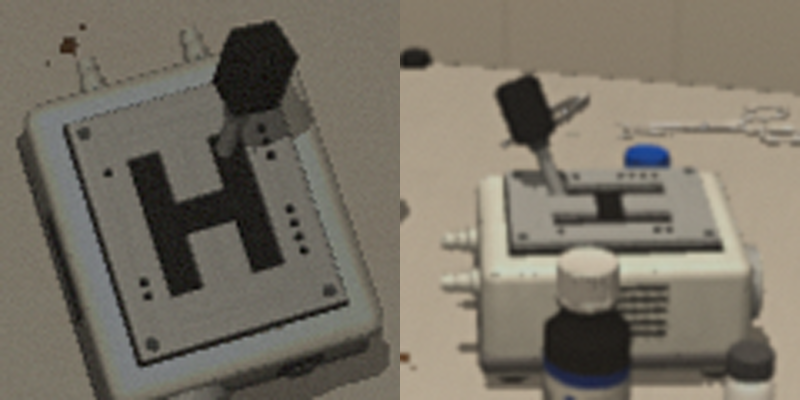

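Both views show the knob forward-right, at (256,68) and (525,112), with the rod in the right lane's forward end.

```bash
python3 -c "
from u import *
c=read_camera('top');d=read_camera('side')
p,e=tri(c,(315+256*.3,180+68*.3),d,(260+125*.3,160+112*.3));k=inv(p);h=(p[2]-.01)*1000;print(k,p[2],e,'fore',np.arctan2(k[0],h),'side',np.arctan2(-k[1],h))"
```

```text
[ 53.73840138 -37.45094718] 0.1423916006738253 0.002128528309021227 fore 0.3855864331284907 side 0.2756774025821565
```

The knob is 54 mm forward and 37 mm right of the gate centre, which matches slot three fully home.

```bash
python3 -c "
from station import sign_off
print(sign_off())"
```

```text
the job is handed in; nothing more can be done
None
```

I pushed the lever back along its lane, across the channel and forward home into slot three, and handed the job in with the arm clear; the last pictures put the knob 54 mm forward and 37 mm right of the gate centre, no push measured more than about 6 N at the wrist, and no verdict came back.

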